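# Push the gear selector lever through its H gate into third

## Robot

A 6-joint arm with a two-finger parallel gripper is mounted at the origin on the work surface; the furniture and walls round the work are solid. World frame = base frame: x ahead of the robot, y to its left, z up, the work surface at z = 0. Lengths are in mm, angles in rad, forces in N, time in s.
With the tool pointing down it reaches from about 275 to 750 mm from the base axis. Payload 10.2 kg.
Tool frame: the origin (TCP) lies midway between the tips of the shut fingers; the grasp point (between the pads) lies 19 mm behind it (ctrl.tcp_to_grasp is the z of the grasp point in the tool frame, in mm); z points along the fingers, y is the direction in which the jaws open and shut (so a half turn about z gives the same grasp; the last joint's range is limited). The gripper opens to 85 mm and grips with 20 to 120 N. Pads are 22 mm wide; open, the fingers measure 114 mm over their backs; the gripper's body (76 mm by 85 mm) begins 54 mm behind the grasp point. The pads swing forward as they close: fully open they stand 13 mm farther back than shut.
Start: joints at [-1.456, 0.313, 1.498, -0, 1.331, -0.223], TCP at [173.979, -495.341, 231.294] pointing down, gripper open.
Joint ranges: [-2.94, 2.94], [-0.97, 2.17], [0.19, 2.56], [-1.23, 4.37], [0.02, 3.11], [-2.88, 2.88]. Speed limits (rad/s): [2.39, 2.39, 3.01, 3.14, 3.14, 3.14].

## Interface

Orientations are given as a unit quaternion [w, x, y, z].
In Python, from rig import sensors, capture, order, ctrl gives the robot as it stands. The module is installed in compiled form; this text tells all that it offers.
- The arm moves only by the tool play_rows, never from a script. Its argument "deltas" is a list of rows, each a list of 7 numbers: the shift along the world's x, y, z in units of 40 mm (1.0 is 40 mm), then the turn, a rotation vector about the world's x, y, z in units of 6 degrees (1.0 is 6 degrees), then the opening, from -1 (shut) to 1 (fully open). A call has 1 to 8 rows; each row shifts and turns the commanded pose from where the row before left it; what a row does not reach is not made up. A row lasts 1/12 s, in which the tool goes at most 41.7 mm and 7.16 degrees, less where a joint would pass 70% of its speed; a pose out of reach is approached as far as the arm can. A call is refused whole if a number of a shift passes 1 or a number of a turn 1, either way. A call with a gripper value outside its range is refused whole. The fingers move at their own pace and stop on an object; "squeeze" is the grip in N (left out, the last holds). Time passes only in rows, so rows that do not move let the fingers close. It gives the time, the measured TCP pose, the force and the opening at its end, in the units of the state.
- sensors.sense(): the state, without advancing time (a new reading comes with each control period).
- capture(name): name is "scene" or "side" or "wrist"; returns a dict with "pixels" (384x512x3 uint8, red, green, blue), "z_map" (384x512 float32, mm along the optical axis (not along the pixel's ray), 0 where there is no reading), "fx", "fy", "cx", "cy" (pixels), "eye" and "rotation" of the camera in the world; the wrist camera has in their place "tool_from_camera" (4x4, takes a point from camera to tool coordinates, whose origin is the TCP and whose axes are the flange's). Camera axes: x right, y down, z forward; pixel columns grow to the right and rows downward; lengths in mm; the calibration is good to about 2 mm. The wrist camera is an equidistant fisheye: a pixel r from the principal point sees the ray r / f radians off the axis. A picture is of the moment at which its call begins: read the wrist's pose just before it.
- order.finish_job(): hands the job in, once; it reports no verdict.
The state is a dict: "time_s": time; "joints": joint angles; "dq": joint speeds; "tau": joint torques, N m; "eef_pos": TCP position; "ee_rot": TCP orientation; "force": force on the tool from outside, world axes, zero at the start; "wrist_torque": the same for the moment, N m; "grip_width": opening from 0.0 (shut) to 1.0 (fully open).
Only numpy, scipy, OpenCV 4.12 (cv2) and the standard library are available. Lean on these libraries where they do the work, as an engineer would, in place of code of your own. Each camera call takes 0.05 s, during which the arm holds its last target. There are 200 camera calls.

## Task

The gear selector on the desk is up for its function check and its lever has been left in the left leg of the H-shaped gate. Without gripping it, only by pushing gently with the fingers, bring the lever to neutral, push it across to the right, then forward until it is fully home in third, the forward right slot (forward is away from the robot), and take the fingers away. Leave the rings on the stand and everything else on the desk where they are.

Things in the scene. Friction and masses are not known exactly. Their poses are not given: they have to be found in the camera images.
- selector: Gear selector: grey casting (124 x 112 mm, 138 mm high to the top of its gate plate) on a dark steel stand plate 240 x 200 x 12 mm, fixed to the desk. Origin under the plate's centre, on the desk; x = the unit's forward (away from the robot, turned up to 0.45 rad either way), y = left, z = up. A steel selector shaft shows low at its front and back and moves with the lever.
- gate_centre (a point): Centre of the top of the metal gate plate (116 x 104 x 6 mm, 138 mm above the desk), axes as the selector's. Its H-shaped opening: two legs along x at y = +15 and -15 mm, 14 mm wide, reaching 28 mm forward and back, joined at x = 0 by a 14 mm wide cross slot (neutral). First = forward left (1 dot), second = back left (2 dots), third = forward right (3 dots), fourth = back right.
- third_slot (a point): Point, level with the top of the gate plate, where the middle of the lever's rod stands when it is fully home in the third slot: x = +22 mm, y = -15 mm from gate_centre.
- pivot (a point): Pivot of the lever inside the casting, 83 mm straight below gate_centre; axes as the selector's. With s = gear_select and f = gear_shift the knob's centre lies 180 mm x (cos s sin f, -sin s, cos s cos f) from here.
- knob_centre (a point): Centre of the black pear-shaped knob on the lever: 36 mm across here, its top 18 mm above this point, its neck (18 mm across) 32 mm below. The lever is a steel rod of 10 mm diameter that stands up through the gate; this point is 180 mm up the lever from the pivot, about 90 mm above the gate plate.
- gear_select (a joint): Sideways swing of the lever, rad: 0 upright, positive = leaning right, negative = left; -0.185 in the left leg of the gate, +0.185 in the right leg (play about 0.02). Held by friction alone (2 to 3 N at the knob), no spring: it stays where it is left. Starts in the left leg.
- gear_shift (a joint): Fore and aft swing of the lever, rad: 0 upright (neutral), positive = leaning forward, negative = back; about +0.265 and -0.265 at the hard slot ends. The rod can cross from leg to leg only within about 0.03 of 0. Friction as above, no spring. Starts anywhere along the left leg: in first, in second or between.
- cage_ring: gold-finished bearing cage ring, 31 mm across, 9 mm high, loose on the left margin of the stand plate. A bystander: leave it where it is. Origin at the centre of its underside.
- spacer_ring: plain steel spacer ring, 26 mm across, 8 mm high, loose on the right margin of the stand plate. A bystander: leave it where it is. Origin at the centre of its underside.
- screwdriver: small screwdriver, 143 mm long, lying on the desk just left of the selector. A bystander: leave it where it is. Origin at the centre of its underside.
- ring_gauge: knurled steel setting ring, 54 mm across, 18 mm high, on the desk behind the selector. A bystander: leave it where it is. Origin at the centre of its underside.
- oiler: small dropper bottle of oil, 33 mm across, 102 mm tall, standing behind the selector. A bystander: leave it where it is. Origin at the centre of its underside.
- caliper: digital caliper, 235 mm long, lying on the desk to the left. A bystander: leave it where it is. Origin at the centre of its underside.
- micrometer: outside micrometer, 140 mm long, lying on the desk to the left, nearest the robot. A bystander: leave it where it is. Origin at the centre of its underside.

How it is judged:
By the outcome, as a careful person would: the job done as asked, in the order asked, and still so for the second after the job is handed in, with the robot touching nothing.
It also fails if it takes over 64 s, if anything falls off the work surface, if the arm or the gripper's body presses on something with over 40 N, if the wrist force passes 120 N, or if a joint passes its speed limit or range.

## Working session

There is one attempt and no reset: what is moved stays moved. The work goes in short steps, Python scripts to look and compute and a tool call to move; the robot and the scene stay as the last step left them, time stands still between calls to the robot, and variables do not carry over. Pictures are saved under pics/ and viewed, about 8 in all and at most 12, crops included, and the job is handed in when it is done.

Besides the shell and the picture viewer there is one more tool, called in YAML: its name, and indented under it one key for each argument. play_rows: Moves the arm, as the interface text tells. Its arguments: {"type":"object","properties":{"deltas":{"type":"array","items":{"type":"array","items":{"type":"number"}}},"squeeze":{"type":"number"}},"required":["deltas"]}

```bash
mkdir -p pics; cat > h.py <<'E'
import numpy as np, cv2
from rig import sensors, capture, order, ctrl
def world(c):
    z=c["z_map"]; v,u=np.mgrid[:z.shape[0],:z.shape[1]]
    p=np.stack([(u-c["cx"])/c["fx"]*z,(v-c["cy"])/c["fy"]*z,z],-1)
    return p@np.array(c["rotation"]).T+np.array(c["eye"])
def save(c,n): cv2.imwrite("pics/"+n,c["pixels"][...,::-1])
E
python3 - <<'E'
from h import *
import pickle
s=sensors.sense(); print(s)
for n in("scene","side"):
    c=capture(n); save(c,n+"0.png"); pickle.dump(c,open(n+".pkl","wb")); print(n,c["eye"],np.round(c["rotation"],3).tolist(),c["fx"])
    if n=="scene":A=c
a=cv2.imread("pics/scene0.png");b=cv2.imread("pics/side0.png")
E
```

```text
{'time_s': 0.0, 'joints': array([-1.45638922e+00,  3.13445639e-01,  1.49845538e+00, -3.36731252e-05,
        1.33103630e+00, -2.23384173e-01]), 'dq': array([ 0.00111422, -0.00015473,  0.00063349,  0.00026857, -0.00212959,
       -0.00086345]), 'tau': array([-2.33229643e-03, -4.12277842e+01, -2.59742868e+01, -3.88868166e-04,
        4.24744299e-03,  1.26949135e-05]), 'eef_pos': array([ 173.94319759, -495.05573707,  230.73043306]), 'ee_rot': array([-6.72227517e-04,  9.85770107e-01,  1.68097719e-01,  2.02884192e-05]), 'force': array([-0.13186162,  0.15513734, -0.31239199]), 'wrist_torque': array([-0.03256898, -0.07068035, -0.02004393]), 'grip_width': 0.9998993534688448}
scene [169.8170407  735.91237207 761.40003899] [0.111, -0.24, 0.867, -0.421] 358.8799480819378
side [ 872.98314797 -239.75817898  986.8189313 ] [-0.223, 0.884, 0.397, -0.104] 423.4644778406361
```

View pics/scene0.png

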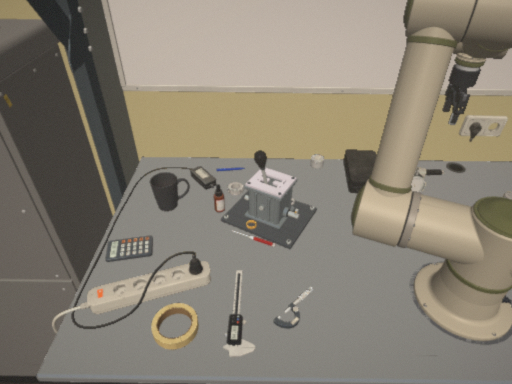

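View pics/side0.png

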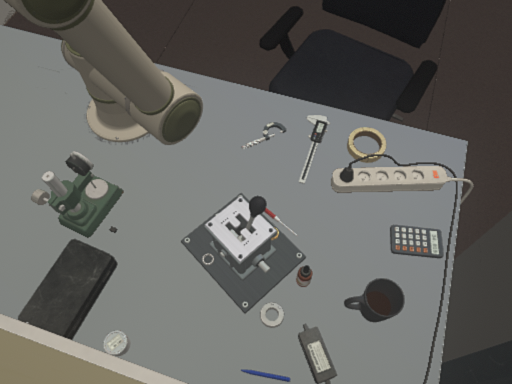

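The scene view shows the selector at about (270,200) with its knob at (261,158). The side view shows the gate plate at about (240,230) and the knob at (257,205), leaning forward-left.

```bash
cat >> h.py <<'E'
from scipy.spatial.transform import Rotation as R
def world(c):
    z=c["z_map"]; v,u=np.mgrid[:z.shape[0],:z.shape[1]]
    p=np.stack([(u-c["cx"])/c["fx"]*z,(v-c["cy"])/c["fy"]*z,z],-1)
    q=np.array(c["rotation"]); return p@R.from_quat(q,scalar_first=True).as_matrix().T+np.array(c["eye"])
def sphere(P):
    A=np.c_[2*P,np.ones(len(P))]; x=np.linalg.lstsq(A,(P**2).sum(1),rcond=None)[0]; return x[:3],np.sqrt(x[3]+x[:3]@x[:3])
E
python3 - <<'E'
from h import *
import pickle
for n,b in(("scene",(220,330,130,240)),("side",(180,310,180,310))):
    c=pickle.load(open(n+".pkl","rb")); W=world(c); ok=c["z_map"]>0
    m=np.zeros_like(ok); m[b[2]:b[3],b[0]:b[1]]=1; m&=ok
    g=m&(W[...,2]>131)&(W[...,2]<145)&(c["pixels"].min(2)>110)
    r=cv2.minAreaRect(W[g][:,:2].astype(np.float32)); print(n,g.sum(),r,np.median(W[g][:,2]))
    p=m&(W[...,2]>4)&(W[...,2]<20); print(" plate",cv2.minAreaRect(W[p][:,:2].astype(np.float32)),np.median(W[p][:,2]))
    k=m&(W[...,2]>205)&(c["pixels"].max(2)<70); P=W[k]; print(" knob",len(P),P.mean(0),P.min(0),P.max(0))
    P=W[m&(W[...,2]>212)]; print(sphere(P[np.linalg.norm(P-np.median(P,0),axis=1)<30]))
a=cv2.imread("pics/scene0.png")[130:250,210:330];b=cv2.imread("pics/side0.png")[180:300,180:300]
cv2.imwrite("pics/crop.png",cv2.resize(np.hstack([a,b]),None,fx=3.3,fy=3.3,interpolation=2))
E
```

```text
scene 880 ((562.7454833984375, -22.82823944091797), (120.16349029541016, 113.52226257324219), 0.8454227447509766) 139.91855508028232
 plate ((597.653564453125, -140.51766967773438), (428.8234558105469, 471.78131103515625), 30.154525756835938) 13.252338298904647
 knob 134 [575.53359467  17.50797427 234.61158362] [564.64356142   4.83216375 205.13967138] [590.49334843  28.19479399 252.28865169]
(array([583.01037487,   7.99041596, 232.16619209]), np.float64(18.969745887357732))
side 2016 ((563.5530395507812, -25.823665618896484), (117.19962310791016, 109.79082489013672), 1.0297348499298096) 138.63303892143165
 plate ((549.4028930664062, -6.868743896484375), (334.00079345703125, 345.4152526855469), 48.224063873291016) 12.647193065810484
 knob 247 [587.57557316   2.43914266 241.63942904] [569.65183335 -10.30406585 207.00226024] [601.46467606  21.32616528 251.23538626]
(array([583.44545624,   7.43702986, 232.04327892]), np.float64(18.004382633733513))
```

View pics/crop.png

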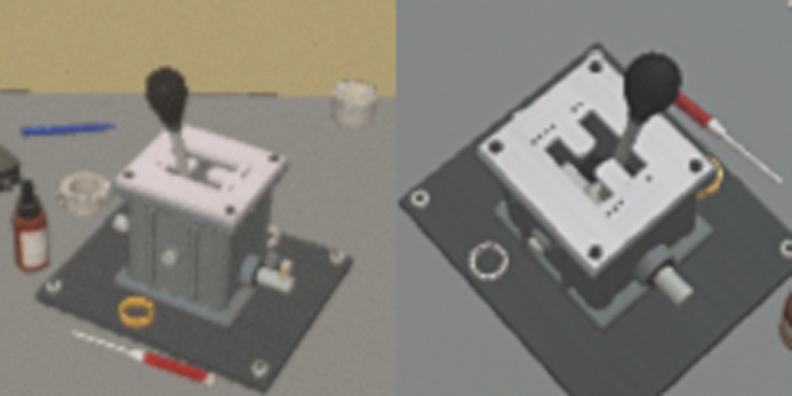

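```bash
python3 - <<'E'
from h import *
import pickle
c=pickle.load(open("side.pkl","rb")); W=world(c); ok=c["z_map"]>0
for x in range(150,750,50):
    print(x,[int(np.percentile(q,98)) if len(q:=W[ok&(abs(W[...,0]-x)<25)&(abs(W[...,1]-y)<25)][:,2])>5 else -1 for y in range(-500,120,50)])
# yaw of plate from dark mask
m=ok&(W[...,2]>6)&(W[...,2]<18)&(c["pixels"].max(2)<95)&(abs(W[...,0]-563)<170)&(abs(W[...,1]+25)<150)
l,n,s,_=cv2.connectedComponentsWithStats(m.astype(np.uint8)); i=1+s[1:,4].argmax()
print(cv2.minAreaRect(W[n*0==0][:0].astype(np.float32)) if 0 else cv2.minAreaRect(W[n==i][:,:2].astype(np.float32))) if not np.isscalar(n) else 0
E
```

```text
150 [2, 4, 4, 4, 4, -1, 41, 4, 4, 236, 4, -1, -1]
200 [3, 4, 4, 141, 213, 214, 188, 35, 4, 239, 4, 263, 248]
250 [4, 4, 4, 4, 213, 214, 164, 599, 529, 537, 488, 325, 253]
300 [4, 3, 54, 55, 53, 20, 4, 626, 608, 562, 438, 276, 251]
350 [55, 55, 55, 55, 55, 4, 4, 4, 4, 4, 5, 4, 4]
400 [55, 55, 55, 55, 54, 4, 4, 3, 4, 4, 4, 4, 4]
450 [-1, 54, 54, 52, 4, 4, 4, 11, 19, 16, 15, 19, 4]
500 [-1, 297, 4, 4, 4, 4, 4, 12, 138, 141, 142, 138, 8]
550 [-1, 366, 297, 36, 4, 4, 4, 11, 139, 142, 245, 138, 14]
600 [-1, -1, 461, 294, 4, 4, 4, 6, 139, 141, 249, 138, 8]
650 [-1, -1, 552, 566, 4, 4, 4, 4, 19, 50, 49, 19, 8]
700 [-1, -1, -1, 670, 295, 4, 4, 4, 20, 20, 78, 101, 4]
((564.51318359375, -27.158897399902344), (239.83538818359375, 198.43353271484375), 0.9364026188850403)
```

play_rows:
  deltas:
    - [0,0,1,0,0,-1,-1]
    - [0,0,1,0,0,-1,-1]
    - [0,0,0.6,0,0,-1,-1]
    - [0,0,0,0,0,-0.22,-1]
    - [0,0,0,0,0,0,-1]
  squeeze: 30

```text
time_s: 0.52
eef_pos: [174.0, -495.5, 335.7]
ee_rot: [0.001, 1.0, 0.0, 0.0]
force: [1.0, -0.9, -0.2]
grip_width: 0.297
```

play_rows:
  deltas:
    - [0.6,0.66,0,0,0,0,-1]
    - [0.6,0.66,0,0,0,0,-1]
    - [0.6,0.66,0,0,0,0,-1]
    - [0.6,0.66,0,0,0,0,-1]
    - [0.6,0.66,0,0,0,0,-1]
    - [0.6,0.66,0,0,0,0,-1]
    - [0.6,0.66,0,0,0,0,-1]
    - [0.6,0.66,0,0,0,0,-1]

```text
time_s: 1.18
eef_pos: [366.5, -282.3, 333.6]
ee_rot: [-0.001, 1.0, 0.001, -0.001]
force: [-0.2, -0.7, -0.4]
grip_width: -0.002
```

play_rows:
  deltas:
    - [0.6,0.66,0,0,0,0,-1]
    - [0.6,0.66,0,0,0,0,-1]
    - [0.6,0.66,0,0,0,0,-1]
    - [0.6,0.66,0,0,0,0,-1]
    - [0.6,0.66,0,0,0,0,-1]
    - [0.6,0.66,0,0,0,0,-1]
    - [0.6,0.66,0,0,0,0,-1]
    - [0.6,0.66,0,0,0,0,-1]

```text
time_s: 1.85
eef_pos: [558.5, -71.2, 333.3]
ee_rot: [-0.001, 1.0, 0.001, -0.002]
force: [0.9, -1.4, -0.3]
grip_width: -0.004
```

play_rows:
  deltas:
    - [0.61,0.65,0,0,0,0,-1]
    - [0.61,0.65,0,0,0,0,-1]
    - [0.62,0.65,0,0,0,0,-1]
    - [0,0,0,0,0,0,-1]
    - [0,0,-0.8,0,0,0,-1]
    - [0,0,-0.8,0,0,0,-1]
    - [0,0,-0.7,0,0,0,-1]
    - [0,0,-0.6,0,0,0,-1]

```text
time_s: 2.52
eef_pos: [630.2, 5.2, 215.1]
ee_rot: [-0.0, 1.0, 0.001, -0.003]
force: [0.4, 0.3, 0.0]
grip_width: -0.006
```

```bash
python3 - <<'E'
from h import *
s=sensors.sense(); print(s["eef_pos"],s["force"])
c=capture("side"); save(c,"s1.png")
a=capture("scene"); save(a,"a1.png")
W=world(c); m=(c["z_map"]>0)&(abs(W[...,0]-632)<40)&(abs(W[...,1]-7)<40)&(W[...,2]>195)&(W[...,2]<330)
for z in range(200,300,10):
    P=W[m&(abs(W[...,2]-z)<5)&(W[...,0]>605)]
    if len(P): print(z,len(P),np.percentile(P,[3,97],axis=0)[:,:2].round().tolist())
cv2.imwrite("pics/crop1.png",cv2.resize(np.hstack([a["pixels"][100:220,210:330],c["pixels"][150:270,180:300]])[...,::-1],None,fx=3.3,fy=3.3,interpolation=2))
E
```

```text
[630.17197749   5.18287498 215.11934327] [0.43439833 0.26467252 0.03572536]
220 8 [[637.0, -2.0], [642.0, 15.0]]
230 22 [[636.0, -9.0], [642.0, 16.0]]
240 18 [[637.0, -9.0], [642.0, 9.0]]
250 13 [[636.0, -9.0], [642.0, 9.0]]
260 31 [[638.0, -20.0], [644.0, 27.0]]
270 74 [[626.0, -28.0], [644.0, 28.0]]
280 27 [[639.0, -31.0], [648.0, 9.0]]
290 29 [[634.0, -33.0], [649.0, 14.0]]
```

View pics/crop1.png

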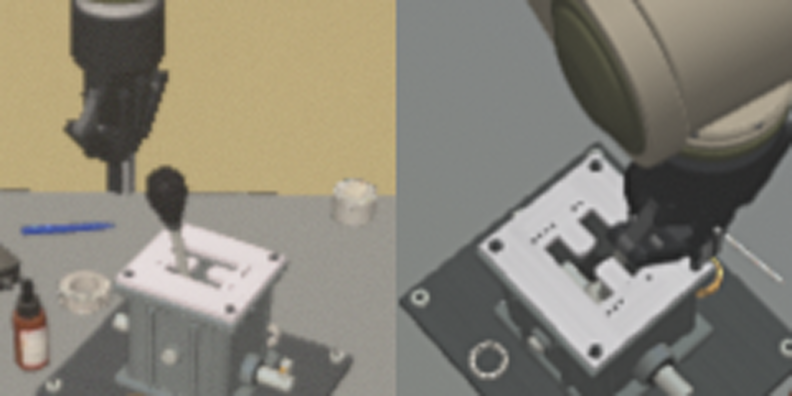

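play_rows:
  deltas:
    - [-0.2,0.05,0.1,0,0,0,-1]
    - [-0.1,0,0,0,0,0,-1]
    - [-0.1,0,0,0,0,0,-1]
    - [-0.1,0,0,0,0,0,-1]
    - [-0.1,0,0,0,0,0,-1]
    - [-0.05,0,0,0,0,0,-1]
    - [0,0,0,0,0,0,-1]

```text
time_s: 3.2
eef_pos: [605.7, 7.0, 224.1]
ee_rot: [0.0, 1.0, 0.0, 0.001]
force: [2.8, 0.6, 2.2]
grip_width: 0.001
```

```bash
cat >> h.py <<'E'
def knob(n="scene"):
    s=sensors.sense(); c=capture(n); W=world(c); p=c["pixels"]
    m=(c["z_map"]>0)&(W[...,2]>214)&(W[...,2]<253)&(p.max(2)<90)&(abs(W[...,0]-565)<75)&(abs(W[...,1]+25)<75)
    k,N,st,_=cv2.connectedComponentsWithStats(m.astype(np.uint8))
    for i in range(1,k):
        if st[i,4]>25:
            P=W[N==i]; C,r=sphere(P); print(n,st[i,4],"box",st[i,:4],"mean",P.mean(0).round(1),"sphere",C.round(1),round(r,1))
            # fixed-radius fit
            from scipy.optimize import least_squares
            q=least_squares(lambda x:np.linalg.norm(P-x,axis=1)-18,C if 10<r<25 else P.mean(0)-[0,10,5],loss="soft_l1"); print("   r18",q.x.round(1),round(q.cost,1))
    print(s["eef_pos"].round(1),s["force"].round(1),s["time_s"]); return c
E
python3 -c "
from h import *
c=knob(); save(c,'a2.png'); knob('side')"
```

```text
scene 27 box [249 150   5   7] mean [603.4  19.3 243.5] sphere [604.7  16.3 243.3] 7.7
   r18 [607.4   3.5 244.8] 21.1
scene 139 box [255 152  13  14] mean [572.1  17.4 237.5] sphere [578.1   8.1 233.2] 18.2
   r18 [578.2   8.1 233.2] 76.8
[605.7   7.  224.1] [2.8 0.6 2.2] 3.2
side 44 box [260 210  12   9] mean [614.9   1.9 242. ] sphere [603.4   6.7 241.9] 15.5
   r18 [600.4   7.6 242.3] 20.1
[605.8   7.  223.9] [2.2 0.4 1.5] 3.25
```

play_rows:
  deltas:
    - [-0.1,0,-0.02,0,0,0,-1]
    - [-0.1,0,-0.02,0,0,0,-1]
    - [-0.08,0,0,0,0,0,-1]
    - [-0.05,0,0,0,0,0,-1]
    - [-0.02,0,0,0,0,0,-1]
    - [0,0,0,0,0,0,-1]

```text
time_s: 3.8
eef_pos: [591.4, 7.0, 221.7]
ee_rot: [0.0, 1.0, 0.0, -0.0]
force: [2.9, -1.0, 0.7]
grip_width: 0.004
```

```bash
python3 -c "
from h import *
c=knob(); save(c,'a3.png')"
```

```text
scene 29 box [254 151   5   8] mean [588.8  19.1 242.7] sphere [589.5  15.7 242.7] 8.3
   r18 [594.3   3.6 242.8] 29.7
scene 137 box [260 153  13  14] mean [557.9  17.2 238.2] sphere [564.1   8.4 233.7] 18.2
   r18 [564.1   8.3 234.1] 96.4
[591.4   7.  221.7] [ 2.9 -1.   0.7] 3.8
```

play_rows:
  deltas:
    - [0.3,0,0,0,0,0,-1]
    - [0.6,0.2,0,0,0,0,-1]
    - [0,0.7,0,0,0,0,-1]
    - [0,0.6,0,0,0,0,-1]
    - [-0.4,0,0,0,0,0,-1]
    - [-0.6,0,0,0,0,0,-1]
    - [-0.55,0,0,0,0,0,-1]
    - [0,0,0,0,0,0,-1]

```text
time_s: 4.52
eef_pos: [562.5, 67.7, 221.5]
ee_rot: [-0.0, 1.0, 0.001, -0.002]
force: [0.3, 0.2, 0.2]
grip_width: 0.004
```

```bash
python3 - <<'E'
from h import *
c=knob("side")
a=knob()
cv2.imwrite("pics/crop4.png",cv2.resize(np.hstack([a["pixels"][100:220,210:330],c["pixels"][150:270,180:300]])[...,::-1],None,fx=3.3,fy=3.3,interpolation=2))
E
```

```text
side 267 box [243 190  17  20] mean [569.9   3.  242.4] sphere [565.2   7.2 232.7] 18.4
   r18 [565.2   7.2 233.2] 134.7
[562.5  67.7 221.5] [0.3 0.2 0.2] 4.5167
scene 129 box [260 152  12  15] mean [557.7  17.4 237.4] sphere [564.5   8.6 233.9] 17.9
   r18 [564.7   8.2 233.9] 84.9
[564.3  67.3 221.8] [ 0.7 -0.3  0.1] 4.5667
```

View pics/crop4.png

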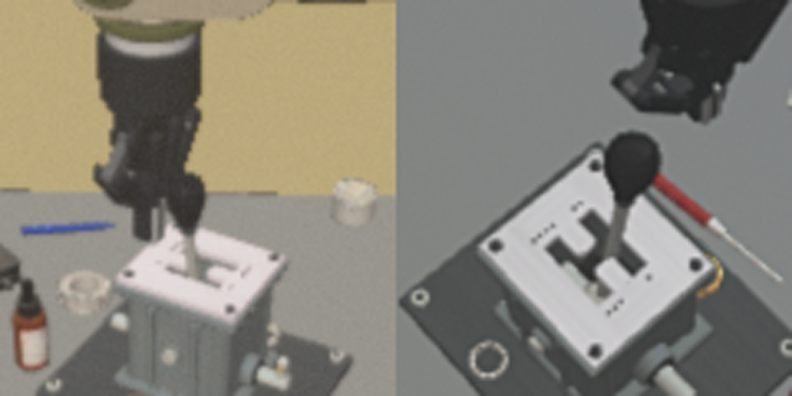

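play_rows:
  deltas:
    - [0,-0.4,0,0,0,0,-1]
    - [0,-0.3,0,0,0,0,-1]
    - [0,-0.15,0,0,0,0,-1]
    - [0,-0.15,0,0,0,0,-1]
    - [0,-0.15,0,0,0,0,-1]
    - [0,-0.15,0,0,0,0,-1]
    - [0,-0.15,0,0,0,0,-1]
    - [0,0,0,0,0,0,-1]

```text
time_s: 5.28
eef_pos: [565.6, 8.1, 221.6]
ee_rot: [0.0, 1.0, -0.0, -0.0]
force: [0.9, 1.4, 0.7]
grip_width: 0.001
```

```bash
python3 -c "
from h import *
knob('side');knob()"
```

```text
side 240 box [232 194  27  24] mean [573.8 -20.9 243.9] sphere [562.3 -14.2 234.3] 24.8
   r18 [566.7 -21.  236.9] 638.2
[565.6   8.1 221.6] [0.9 1.4 0.7] 5.2833
scene 79 box [269 148   8  14] mean [554.  -13.6 237.9] sphere [566.8 -21.7 235. ] 20.0
   r18 [564.8 -21.4 235.7] 78.6
scene 28 box [262 155   5   7] mean [562.6  21.3 243. ] sphere [562.6  19.6 242.9] 7.5
   r18 [565.2   4.9 243. ] 24.8
[565.6   8.5 221.6] [0.2 0.9 0.1] 5.3333
```

play_rows:
  deltas:
    - [0,-0.15,0,0,0,0,-1]
    - [0,-0.15,0,0,0,0,-1]
    - [0,-0.15,0,0,0,0,-1]
    - [0,-0.15,0,0,0,0,-1]
    - [0,-0.15,0,0,0,0,-1]
    - [0,-0.1,0,0,0,0,-1]
    - [0,0,0,0,0,0,-1]

```text
time_s: 5.97
eef_pos: [565.5, -25.9, 221.4]
ee_rot: [0.0, 1.0, -0.0, -0.0]
force: [0.2, 2.6, -0.8]
grip_width: 0.001
```

```bash
python3 -c "
from h import *
knob('side');knob()"
```

```text
side 251 box [218 205  28  23] mean [573.9 -54.9 243. ] sphere [564.5 -48.8 234.4] 22.4
   r18 [566.7 -55.1 234.6] 595.2
[565.5 -25.9 221.4] [ 0.2  2.6 -0.8] 5.9667
scene 77 box [275 143   8  15] mean [554.6 -48.4 236.3] sphere [568.7 -57.2 231.8] 21.4
   r18 [565.3 -55.9 232.9] 80.9
scene 33 box [268 148   5   9] mean [562.8 -13.6 243.2] sphere [563.6 -16.  243. ] 8.2
   r18 [566.9 -29.  243.3] 34.8
[565.5 -25.5 221.5] [0.2 0.1 0.1] 6.0167
```

play_rows:
  deltas:
    - [0,-0.05,0,0,0,0,-1]
    - [0,-0.05,0,0,0,0,-1]
    - [0,0,0,0,0,0,-1]

```text
time_s: 6.32
eef_pos: [565.5, -29.0, 221.5]
ee_rot: [-0.0, 1.0, 0.0, -0.0]
force: [0.1, 1.4, -0.8]
grip_width: 0.001
```

play_rows:
  deltas:
    - [0,0.2,0,0,0,0,-1]
    - [0,0.3,0,0,0,0,-1]
    - [-0.6,0,0,0,0,0,-1]
    - [-0.75,0,0,0,0,0,-1]
    - [0,-0.5,0,0,0,0,-1]
    - [0,-0.5,0,0,0,0,-1]
    - [0,-0.28,0,0,0,0,-1]
    - [0,0,0,0,0,0,-1]

```text
time_s: 6.98
eef_pos: [511.8, -61.1, 221.8]
ee_rot: [0.0, 1.0, -0.001, 0.0]
force: [0.2, -0.0, -0.6]
grip_width: -0.002
```

```bash
python3 -c "
from h import *
knob('side');knob()"
```

```text
side 68 box [202 196  13  12] mean [520.4 -65.2 241.4] sphere [511.1 -62.1 241.3] 14.5
   r18 [506.4 -61.2 241.6] 51.1
side 246 box [217 211  18  18] mean [571.1 -63.  244.4] sphere [566.7 -59.9 234.1] 17.3
   r18 [566.3 -59.5 233.3] 91.8
[511.8 -61.1 221.8] [ 0.2 -0.  -0.6] 6.9833
scene 131 box [272 142  11  15] mean [560.  -48.  236.6] sphere [566.1 -59.1 231.7] 19.5
   r18 [565.7 -57.9 232.7] 115.2
scene 33 box [291 148   5   8] mean [509.8 -48.1 242.9] sphere [511.6 -51.  242.9] 8.5
   r18 [514.7 -63.6 244. ] 30.3
[511.8 -60.1 221.7] [-0.2  0.8 -1. ] 7.0333
```

play_rows:
  deltas:
    - [0.4,0,0,0,0,0,-1]
    - [0.2,0,0,0,0,0,-1]
    - [0.12,0,0,0,0,0,-1]
    - [0.15,0,0,0,0,0,-1]
    - [0.15,0,0,0,0,0,-1]
    - [0.15,0,0,0,0,0,-1]
    - [0.15,0,0,0,0,0,-1]
    - [0,0,0,0,0,0,-1]

```text
time_s: 7.75
eef_pos: [565.1, -60.0, 221.3]
ee_rot: [-0.0, 1.0, 0.0, -0.0]
force: [-2.0, 0.3, 0.7]
grip_width: -0.001
```

play_rows:
  deltas:
    - [0.1,0,-0.05,0,0,0,-1]
    - [0.1,0,-0.05,0,0,0,-1]
    - [0.05,0,0,0,0,0,-1]
    - [0,0,0,0,0,0,-1]

```text
time_s: 8.08
eef_pos: [574.6, -60.2, 217.3]
ee_rot: [-0.0, 1.0, 0.0, -0.0]
force: [-2.1, -1.3, -0.5]
grip_width: -0.001
```

```bash
python3 -c "
from h import *
knob('side');knob()"
```

```text
side 297 box [223 220  24  22] mean [602.8 -62.8 241. ] sphere [598.9 -60.7 231.2] 18.6
   r18 [601.7 -59.4 229.9] 403.6
[574.6 -60.2 217.3] [-2.1 -1.3 -0.5] 8.0833
scene 152 box [261 140  15  14] mean [589.3 -47.1 235.4] sphere [587.3 -45.6 236. ] 16.3
   r18 [585.9 -36.6 236.5] 481.7
[574.4 -60.2 217.4] [-1.7  0.6 -0.3] 8.1333
```

play_rows:
  deltas:
    - [0.06,0,0,0,0,0,-1]
    - [0.06,0,0,0,0,0,-1]
    - [0.05,0,0,0,0,0,-1]
    - [0,0,0,0,0,0,-1]

```text
time_s: 8.52
eef_pos: [581.4, -60.2, 217.5]
ee_rot: [-0.0, 1.0, 0.0, -0.0]
force: [-1.8, 0.2, -1.4]
grip_width: 0.001
```

play_rows:
  deltas:
    - [0.03,0,0,0,0,0,-1]
    - [0,0,0,0,0,0,-1]

```text
time_s: 8.68
eef_pos: [582.3, -60.1, 217.6]
ee_rot: [-0.0, 1.0, 0.0, -0.0]
force: [-2.7, -0.1, -1.1]
grip_width: 0.0
```

play_rows:
  deltas:
    - [0.03,0,0,0,0,0,-1]
    - [0,0,0,0,0,0,-1]

```text
time_s: 8.85
eef_pos: [583.1, -60.1, 217.4]
ee_rot: [-0.0, 1.0, 0.0, -0.001]
force: [-5.8, 0.2, -1.5]
grip_width: -0.001
```

Force is rising: this looks like the stop. One more small nudge to confirm.

play_rows:
  deltas:
    - [0.03,0,0,0,0,0,-1]
    - [0,0,0,0,0,0,-1]

```text
time_s: 9.02
eef_pos: [583.8, -60.1, 217.3]
ee_rot: [-0.0, 1.0, 0.0, -0.002]
force: [-9.2, 0.3, -0.4]
grip_width: 0.0
```

play_rows:
  deltas:
    - [-0.3,0,0,0,0,0,-1]
    - [-0.7,0,0,0,0,0,-1]
    - [-0.8,0,0,0,0,0,-1]
    - [0,0,0.9,0,0,0,-1]
    - [-0.8,0,0.9,0,0,0,-1]
    - [-0.8,-0.5,0.6,0,0,0,-1]
    - [0,0,0,0,0,0,-1]
    - [0,0,0,0,0,0,-1]

```text
time_s: 9.68
eef_pos: [455.5, -79.4, 309.0]
ee_rot: [0.001, 1.0, -0.001, 0.002]
force: [-0.1, 0.1, -0.1]
grip_width: 0.002
```

```bash
python3 - <<'E'
from h import *
c=knob("side"); a=knob()
cv2.imwrite("pics/crop9.png",cv2.resize(np.hstack([a["pixels"][120:260,200:330],c["pixels"][160:300,180:310]])[...,::-1],None,fx=3,fy=3,interpolation=2))
E
```

```text
side 251 box [233 227  17  18] mean [614.9 -61.6 238.8] sphere [611.5 -59.  227.6] 17.4
   r18 [611.3 -58.7 226.8] 112.2
[455.5 -79.4 309. ] [-0.1  0.1 -0.1] 9.6833
scene 116 box [258 140  11  13] mean [603.6 -48.  232.7] sphere [609.  -55.8 228. ] 16.8
   r18 [610.1 -57.3 227.4] 88.9
[455.7 -79.  307.6] [ 0.   0.8 -0.5] 9.7333
```

View pics/crop9.png

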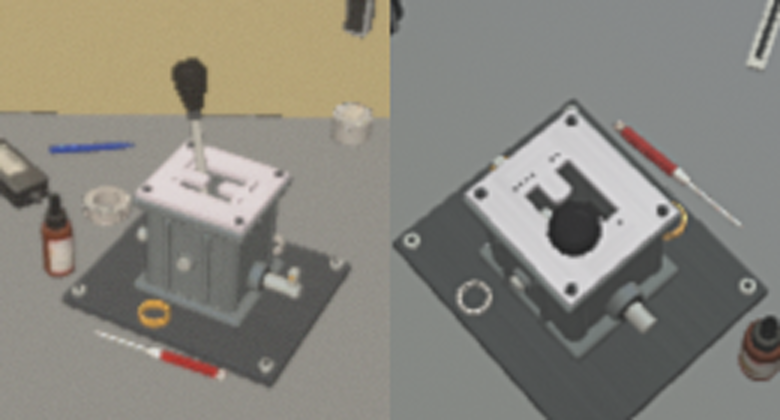

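```bash
python3 -c "
from h import *
print(order.finish_job())"
```

```text
the job is handed in; nothing more can be done
None
```

The lever is fully home in third, the forward right slot, and I've handed the job in. I only pushed it with the shut fingers: back to neutral from part-way into first, across to the right leg, then forward to the stop.

- **At the stop:** the force on the fingers rose from about 2 N to 9 N over the last 1.5 mm of travel. I then backed the arm well clear of everything.
- **Lever position:** with the arm clear, the side camera put the knob at about (611, -59, 227) mm and the scene camera at (610, -57, 227). I expected about (611, -58) for third, so the two views differ by under 2 mm, within calibration.
- **Everything else:** the rings on the stand, the screwdriver, oiler and setting ring look undisturbed in the last picture. The micrometer and most of the caliper were outside it, so I did not check those two, though the arm did not go near them.
- **Limits:** the highest force I read was 9 N, and the job took about 9.7 s. No check failed.

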